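# Turn the reel inserts over between two trays

### The job

Turn both red reel inserts over in one go: cap their grey tray in the green turn-over cradle with the long white empty tray, pressed fully down until both brass catches snap over it, then take the black handle bar and swing the cradle steadily all the way over to its other stop. Let go, leaving the inserts brass side up in the white tray underneath.

Things in the scene. Friction and masses are not known exactly. Their poses are not given: they have to be found in the camera images.
- empty_tray: Long white empty tray, 112 (its x) by 64 (y) by 18 mm tall, lying mouth down, loose, on the worktop; 6 mm walls, 5 mm floor, a rib across its middle, alike both ways round. Origin: centre of its rim plane (underside as it lies); z up through its closed back. Grasp it across the 64 mm width at mid length. The black tray nearby is only 80 mm long and does not fit.
- cradle: Green cradle on a level axis between two steel posts, holding the grey tray (size of the white one, mouth up, loose). Origin: on the axis, 72 mm above the worktop, at the centre of the grey tray's rim; x along the axis, y towards the handle, z up at the start. The swing up and over turns it 180 degrees about +x, stop to stop, z ending down; it stays where left (0.12 N m friction).
- cap_seat (a point): Where the white tray's origin goes, x along this x either way round: at the cradle's origin, same axes. Flared guides at the 4 corners (tops 36 mm up) lead in 8 mm, then 2.5 mm play. At each x end a sprung brass catch, sloping top 43 mm up, yields as the tray is pressed straight down (under 5 N), then snaps over its back, 18 mm up, 1.5 mm play. Mid long sides are open for fingers.
- handle (a point): Middle of the round black handle bar, 10 mm diameter, 128 mm long along the cradle's x, 100 mm from the cradle's origin along its y; axes as the cradle's. 50 mm is free between bar and cradle; it is level with the axis at both stops. The bar may turn between the fingers, so the tool can keep pointing down while it follows the half circle.
- insert_a: Red plastic reel insert, a disc 38 mm in diameter and 12 mm thick, loose in the grey tray on the -x side of its middle rib. Origin: centre of its brass-faced underside; z from the brass face through the disc, up at the start.
- insert_b: The second such insert, on the +x side of the rib.
Things that resemble listed ones, but are neither listed nor needed, are in the scene too. What is shaped like the empty_tray but brown or pink is not meant.

How it is judged:
By the outcome, as a careful person would: the job done as asked, in the order asked, and still so for the second after the job is handed in, with the robot touching nothing.
It also fails if it takes over 58 s, if anything falls off the work surface, if the arm or the gripper's body presses on something with over 40 N, if the wrist force passes 120 N, or if a joint passes its speed limit or range.

### The arm

A 7-joint arm with a two-finger parallel gripper is mounted at the origin on the work surface. World frame = base frame: x ahead of the robot, y to its left, z up, the work surface at z = 0. Lengths are in m, angles in rad, forces in N, time in s.
With the tool pointing down it reaches from about 0.4 to 0.875 m from the base axis. Payload 19.3 kg.
Tool frame: the origin (TCP) lies between the finger pads; the fingertips stand 17 mm ahead of it and the grasp point (between the pads) lies 2 mm behind it; z points along the fingers, x is the direction in which the jaws open and shut, and the axes are right-handed (so a half turn about z gives the same grasp; the last joint's range is limited). The gripper opens to 85 mm and grips with 20 to 120 N. Pads are 22 mm wide; open, the fingers measure 114 mm over their backs; the gripper's body (76 mm by 85 mm) begins 54 mm behind the grasp point. The pads swing forward as they close: fully open they stand 13 mm farther back than shut.
Start: joints at [-1.239, 0.521, -0.036, 1.599, 0.021, 1.021, -0.113], TCP at [0.244, 0.575, 0.248] pointing down, gripper open.
Joint ranges: [-2.91, 2.91], [-0.3, 2.13], [-1.5, 1.42], [0.17, 2.43], [-1.26, 4.41], [0.16, 1.93], [-2.52, 2.52]. Speed limits (rad/s): [1.89, 1.89, 2.39, 2.39, 3.01, 3.01, 3.01].

### API

Orientations are given as [roll, pitch, yaw] about the fixed x, y, z axes, in that order (R = Rz(yaw) Ry(pitch) Rx(roll)).
In Python, from workcell import bot gives the robot as it stands. The module is installed in compiled form; this text tells all that it offers.
- The arm moves only by the tool arm_command, never from a script. Its argument "targets" is a list of rows, each a list of 6 numbers: the shift along the tool's x, y, z in mm, then the turn, a rotation vector about the tool's x, y, z in degrees. In form: [[x, y, z, wx, wy, wz], ...]. A call has 1 to 8 rows; each row shifts and turns the pose as measured when the row begins, along the tool's axes as they then stand; what a row does not reach is not made up. A row lasts 1/10 s, in which the tool goes at most 50 mm and 8.59 degrees, less where a joint would pass 70% of its speed; a pose out of reach is approached as far as the arm can. A call is refused whole if a number of a shift passes 50 or a number of a turn 8.59, either way. A call with a gripper value outside its range is refused whole. "grip" is the opening in per cent of the stroke, from 0 (shut) to 100 (fully open), set as the call begins (left out, the last holds). The fingers move at their own pace and stop on an object; "grip_force" is the grip in N (left out, the last holds). Time passes only in rows, so rows that do not move let the fingers close. It gives the time, the measured TCP pose, the force and the opening at its end, in the units of the state.
- bot.observe(): the state, without advancing time (a new reading comes with each control period).
- bot.grab_frame(name): name is "scene" or "top" or "wrist"; returns a dict with "color" (400x640x3 uint8, red, green, blue), "depth" (400x640 float32, m along the optical axis (not along the pixel's ray), 0 where there is no reading), "fov_y" (degrees; the focal length in pixels is half the picture's height over the tangent of half this angle, whatever the lens; pixels are square), "cx", "cy" (the principal point, pixels), "R" (3x3) and "t" (3): a world point X has camera coordinates R X + t; the wrist camera has in their place "hand_eye" (4x4, takes a point from camera to tool coordinates, whose origin is the TCP and whose axes are the tool frame's). Camera axes: x right, y down, z forward; pixel columns grow to the right and rows downward; lengths in m; the calibration is good to about 2 mm. A picture is of the moment at which its call begins: read the wrist's pose just before it.
- bot.job_done(): hands the job in, once; it reports no verdict.
The state is a dict: "clock": time; "qpos": joint angles; "qd": joint speeds; "joint_efforts": joint torques, N m; "position": TCP position; "tool_rot": TCP orientation; "force": force on the tool from outside, world axes, zero at the start; "moment": the same for the moment, N m; "grip_width": finger opening in m.
Only numpy, scipy, OpenCV 4.12 (cv2) and the standard library are available. Lean on these libraries where they do the work, as an engineer would, in place of code of your own. Each camera call takes 0.05 s, during which the arm holds its last target. There are 200 camera calls.

## Working session

There is one attempt and no reset: what is moved stays moved. The work goes in short steps, Python scripts to look and compute and a tool call to move; the robot and the scene stay as the last step left them, time stands still between calls to the robot, and variables do not carry over. Pictures are saved under pics/ and viewed, about 8 in all and at most 12, crops included, and the job is handed in when it is done.

Besides the shell and the picture viewer there is one more tool, called after "Request:" in YAML: its name, and indented under it one key for each argument. arm_command: Moves the arm, as the interface text tells. Its arguments: {"type":"object","properties":{"targets":{"type":"array"},"grip":{"type":"number"},"grip_force":{"type":"number"}},"required":["targets"]}

```bash
mkdir -p pics; cat > h.py <<'E'
import numpy as np, cv2
from workcell import bot
from scipy.spatial.transform import Rotation as Ro
def pose():
    s=bot.observe(); T=np.eye(4); T[:3,:3]=Ro.from_euler('xyz',s['tool_rot']).as_matrix() if np.size(s['tool_rot'])==3 else np.array(s['tool_rot']); T[:3,3]=s['position']; return T,s
def grab(n):
    T,s=pose(); f=bot.grab_frame(n); h=f['color'].shape[0]
    f['f']=h/2/np.tan(np.radians(f['fov_y'])/2)
    if 'hand_eye' in f: C=T@np.array(f['hand_eye'])
    else:
        C=np.eye(4); R=np.array(f['R']); C[:3,:3]=R.T; C[:3,3]=-R.T@np.array(f['t'])
    f['C']=C; return f
def ray(f,u,v):
    d=f['C'][:3,:3]@np.array([(u-f['cx'])/f['f'],(v-f['cy'])/f['f'],1]); return f['C'][:3,3],d
def onz(f,u,v,z):
    o,d=ray(f,u,v); return o+d*(z-o[2])/d[2]
def cloud(f):
    v,u=np.mgrid[:f['depth'].shape[0],:f['depth'].shape[1]]; d=f['depth']
    P=np.stack([(u-f['cx'])/f['f']*d,(v-f['cy'])/f['f']*d,d],-1)@f['C'][:3,:3].T+f['C'][:3,3]; P[d==0]=np.nan; return P
def save(f,n): cv2.imwrite('pics/'+n+'.png',f['color'][:,:,::-1])
E
python3 - <<'E'
from h import *
for n in('scene','top'):
    f=grab(n); save(f,n+'0'); print(n,f['f'],f['cx'],f['cy'],f['C'].round(3).tolist(), (f['depth']>0).mean())
print(bot.observe())
E
```

```text
scene 381.2190271548823 318.9077687521586 198.55414327512167 [[0.067, 0.588, -0.806, 1.205], [0.998, -0.048, 0.047, 0.06], [-0.011, -0.808, -0.589, 0.623], [0.0, 0.0, 0.0, 1.0]] 0.9960859375
top 449.8003758032889 328.72257751287697 198.44654364303503 [[0.015, -0.997, 0.078, 0.378], [-1.0, -0.017, -0.018, 0.121], [0.019, -0.077, -0.997, 0.988], [0.0, 0.0, 0.0, 1.0]] 0.9960859375
{'clock': 0.1, 'qpos': array([-1.23919356,  0.52196611, -0.03631268,  1.59992676,  0.02117056,
        1.02113092, -0.11280335]), 'qd': array([-0.00106436, -0.00168881,  0.0001735 , -0.00035433, -0.00120036,
        0.00090272, -0.00015314]), 'joint_efforts': array([ 4.55452187e-03, -9.28471398e+01,  1.98461719e+00, -3.70531154e+01,
        1.81938725e-02,  5.32485239e-03,  9.30536885e-06]), 'position': array([0.24434338, 0.57494788, 0.24778483]), 'tool_rot': array([3.14153637e+00, 1.04586459e-03, 1.16895058e+00]), 'force': array([ 0.09741553,  0.60843619, -0.48439693]), 'moment': array([-0.04019327, -0.06342202, -0.04983662]), 'grip_width': 0.08555193222899933}
```

View pics/scene0.png

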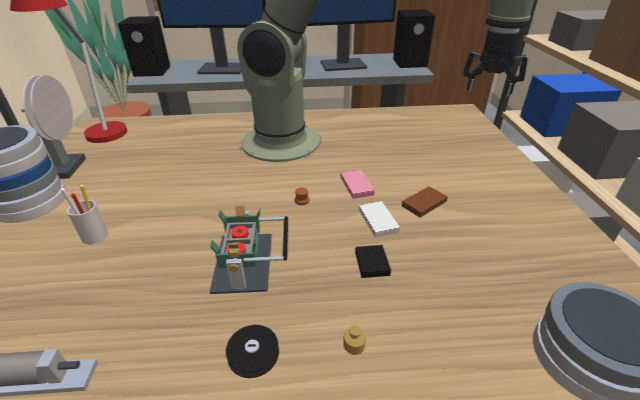

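View pics/top0.png

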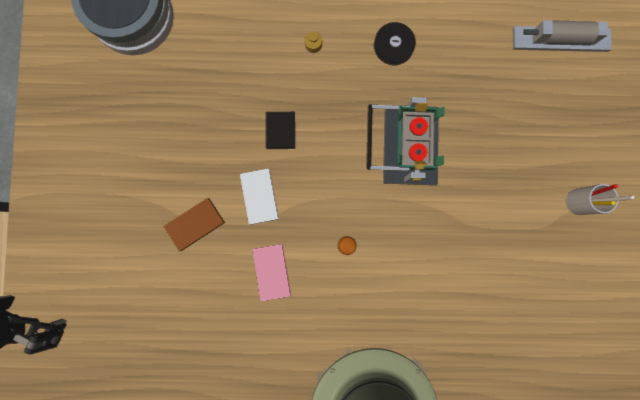

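The scene camera shows the white tray at (379,218) and the cradle at (240,240) with its handle at (286,238). The top camera shows the white tray at (259,197) and the cradle at (418,140), with the bar at (370,137) towards +y. Next I measure both.

```bash
cat > m.py <<'E'
from h import *
for n,roi_t,roi_r,roi_h in(('top',(230,160,290,235),(395,110,440,170),(362,98,375,176)),('scene',(350,195,410,245),(222,222,262,258),(278,212,292,264))):
    f=grab(n); c=f['color'].astype(int); P=cloud(f)
    def mk(cond,r):
        m=np.zeros(cond.shape,np.uint8); m[r[1]:r[3],r[0]:r[2]]=cond[r[1]:r[3],r[0]:r[2]]; return m
    w=mk((c.min(2)>165)&(c.max(2)-c.min(2)<30),roi_t)
    m=cv2.moments(w,True); u,v=m['m10']/m['m00'],m['m01']/m['m00']
    cn=max(cv2.findContours(w,0,2)[0],key=cv2.contourArea); bx=cv2.boxPoints(cv2.minAreaRect(cn))
    print(n,'tray px',u,v,'onz18',onz(f,u,v,.018).round(4),'depth med',np.nanmedian(P[w>0],0).round(4))
    print(' box',[onz(f,a,b,.018)[:2].round(4).tolist() for a,b in bx])
    r=mk((c[...,0]>170)&(c[...,1]<70)&(c[...,2]<70),roi_r)
    k,l,st,ce=cv2.connectedComponentsWithStats(r)
    for i in range(1,k):
        if st[i,4]>25: print(' red',ce[i].round(1),st[i,4],np.nanmedian(P[l==i],0).round(4))
    b=mk((c.max(2)<50),roi_h); v_,u_=np.nonzero(b); p=P[b>0]
    ok=(p[:,2]>.05)&(p[:,2]<.1); q=p[ok]; print(' bar',len(u_),ok.sum(),u_.mean(),v_.mean(),np.nanmedian(q,0).round(4),q.min(0).round(3),q.max(0).round(3),'onz72',onz(f,u_.mean(),v_.mean(),.072).round(4), 'fit dx/dy',np.polyfit(q[:,0],q[:,1],1).round(4))
    g=mk((c[...,1]>c[...,0]+20)&(c[...,1]>c[...,2]+5),(205,195,450,270) if n=='scene' else (390,90,450,190)); p=P[g>0]; print(' green',g.sum(),np.nanpercentile(p,[2,50,98],axis=0).round(3).tolist())
E
python3 m.py
```

```text
top tray px 258.25116588940705 196.05529646902065 onz18 [0.4565 0.2562 0.018 ] depth med [0.4565 0.2561 0.0181]
 box [[0.5045, 0.299], [0.5174, 0.237], [0.4089, 0.214], [0.3963, 0.2755]]
 red [418.6 125.5] 204 [ 0.6048 -0.0801  0.0709]
 red [417.8 151.7] 204 [ 0.5493 -0.0779  0.0711]
 bar 174 173 369.3448275862069 136.56896551724137 [0.5771 0.0239 0.0769] [0.513 0.02  0.071] [0.644 0.026 0.081] onz72 [0.5794 0.023  0.072 ] fit dx/dy [-0.0151  0.0322]
 green 483 [[0.516, -0.12, 0.052], [0.577, -0.056, 0.086], [0.64, -0.032, 0.109]]
scene tray px 378.7524893314367 216.23897581792318 onz18 [0.4643 0.2542 0.018 ] depth med [0.4626 0.2546 0.0168]
 box [[0.4161, 0.2089], [0.3636, 0.269], [0.5068, 0.2962], [0.5482, 0.2413]]
 red [239.4 230.9] 122 [ 0.5549 -0.0792  0.0699]
 red [240.9 246.7] 50 [ 0.6058 -0.0707  0.0696]
 bar 119 117 285.05882352941177 239.6638655462185 [0.5985 0.0222 0.0752] [0.52  0.018 0.071] [0.651 0.026 0.077] onz72 [0.5933 0.0221 0.072 ] fit dx/dy [-0.0095  0.0279]
 green 534 [[0.518, -0.121, 0.033], [0.621, -0.079, 0.08], [0.644, -0.035, 0.106]]
```

```bash
cat >> h.py <<'E'
def plan(target,yaw,n):
    """print remaining tool-frame move towards TCP target, tool down at yaw (deg), as n equal rows"""
    T,s=pose(); R1=(Ro.from_euler('z',yaw,degrees=True)*Ro.from_euler('x',180,degrees=True)).as_matrix()
    w=Ro.from_matrix(T[:3,:3].T@R1).as_rotvec(degrees=True)/n; R=T[:3,:3]; d=(np.array(target)-T[:3,3])*1000/n; rows=[]
    for i in range(n):
        rows.append((R.T@d).round(1).tolist()+w.round(2).tolist()); R=R@Ro.from_rotvec(w,degrees=True).as_matrix()
    print('at',T[:3,3].round(4),np.degrees(s['tool_rot']).round(1),'t',round(s['clock'],2),'F',np.round(s['force'],1),'w',round(s['grip_width'],4)); print(rows)
E
python3 -c "
from h import *
plan([.457,.256,.16],102.2,14)"
```

```text
at [0.2444 0.575  0.2479] [180.   0.  67.] t 0.2 F [0.6 0.4 0.2] w 0.0854
[[-15.0, 22.9, 6.3, -0.0, 0.0, -2.52], [-16.0, 22.2, 6.3, -0.0, 0.0, -2.52], [-17.0, 21.5, 6.3, -0.0, 0.0, -2.52], [-17.9, 20.7, 6.3, -0.0, 0.0, -2.52], [-18.8, 19.9, 6.3, -0.0, 0.0, -2.52], [-19.7, 19.1, 6.3, -0.0, 0.0, -2.52], [-20.5, 18.2, 6.3, -0.0, 0.0, -2.52], [-21.3, 17.3, 6.3, -0.0, 0.0, -2.52], [-22.0, 16.3, 6.3, -0.0, 0.0, -2.52], [-22.7, 15.3, 6.3, -0.0, 0.0, -2.52], [-23.3, 14.3, 6.3, -0.0, 0.0, -2.52], [-23.9, 13.3, 6.3, -0.0, 0.0, -2.52], [-24.5, 12.2, 6.3, -0.0, 0.0, -2.52], [-25.0, 11.1, 6.3, -0.0, 0.0, -2.52]]
```

Request:
arm_command:
  targets:
    - [-15, 23, 6, 0, 0, -2.5]
    - [-16, 22, 6, 0, 0, -2.5]
    - [-17, 21.5, 6, 0, 0, -2.5]
    - [-18, 20.5, 6, 0, 0, -2.5]
    - [-19, 20, 6, 0, 0, -2.5]
    - [-20, 19, 6, 0, 0, -2.5]
    - [-20.5, 18, 6, 0, 0, -2.5]
    - [-21, 17, 6, 0, 0, -2.5]
  grip: 100

```text
clock: 1.0
position: [0.3668, 0.3894, 0.1974]
tool_rot: [-3.14, -0.0, 1.538]
force: [1.3, -0.3, -0.2]
grip_width: 0.0856
```

Request:
arm_command:
  targets:
    - [-22, 16, 6, 0, 0, -2.5]
    - [-23, 15, 6, 0, 0, -2.5]
    - [-23, 14, 6, 0, 0, -2.5]
    - [-24, 13, 6, 0, 0, -2.5]
    - [-24.5, 12, 6, 0, 0, -2.5]
    - [-25, 11, 6, 0, 0, -2.5]

```text
clock: 1.6
position: [0.4622, 0.2484, 0.1597]
tool_rot: [-3.14, -0.0, 1.811]
force: [0.1, 0.4, 0.6]
grip_width: 0.0852
```

```bash
cat > t.py <<'E'
from h import *
import sys
f=grab('wrist'); save(f,sys.argv[1]); c=f['color'].astype(int); P=cloud(f)
w=((c.min(2)>165)&(c.max(2)-c.min(2)<30)&(np.nan_to_num(P[...,2])<.15)).astype(np.uint8)
cn=max(cv2.findContours(w,0,2)[0],key=cv2.contourArea); bx=cv2.boxPoints(cv2.minAreaRect(cn))
m=np.zeros_like(w); cv2.drawContours(m,[cn],-1,1,-1); p=P[m>0]
print('median',np.nanmedian(p,0).round(4)); B=np.array([onz(f,a,b,np.nanmedian(p[:,2])) for a,b in bx]); print(bx.tolist(),B.round(4).tolist(),'centre',B.mean(0).round(4))
e=B[1]-B[0]; g=B[2]-B[1]; L=e if np.linalg.norm(e)>np.linalg.norm(g) else g
print('sizes',np.linalg.norm(e),np.linalg.norm(g),'yaw',np.degrees(np.arctan(L[1]/L[0])))
plan([.457,.256,.16],102.2,4)
E
python3 t.py w1
```

```text
median [0.4536 0.2559 0.0191]
[[291.308349609375, 247.20880126953125], [295.0693359375, 115.57341766357422], [377.402099609375, 117.92578125], [373.64111328125, 249.5611572265625]] [[0.5203, 0.2345, 0.0191], [0.4109, 0.2141, 0.0191], [0.3976, 0.2758, 0.0191], [0.5056, 0.3044, 0.0191]] centre [0.4586 0.2572 0.0191]
sizes 0.11128931852958918 0.0630464449447914 yaw 10.532145719768613
at [0.4645 0.2439 0.1587] [-1.799e+02  1.000e-01  1.037e+02] t 1.65 F [ 3.3 -6.6 -1.6] w 0.085
[[3.4, -1.1, -0.3, -0.03, 0.03, 0.38], [3.4, -1.1, -0.3, -0.03, 0.03, 0.38], [3.4, -1.1, -0.3, -0.03, 0.03, 0.38], [3.4, -1.2, -0.3, -0.03, 0.03, 0.38]]
```

View pics/w1.png

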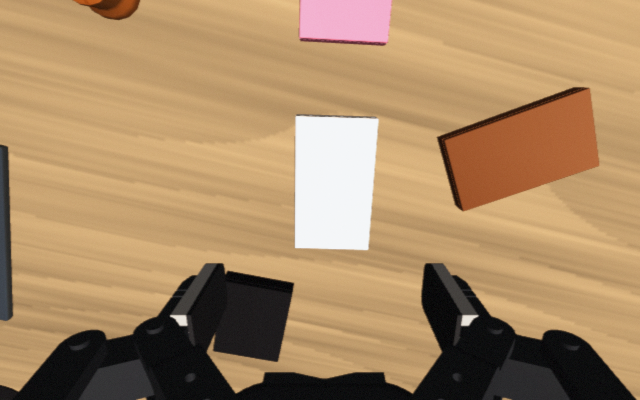

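The wrist view shows the white tray at about (335,182), between the fingers. The arm was still moving, so I centre it and measure again.

Request:
arm_command:
  targets:
    - [7, -2, 0, 0, 0, 0.7]
    - [7, -2, 0, 0, 0, 0.7]
    - [0, 0, 0, 0, 0, 0]
    - [0, 0, 0, 0, 0, 0]

```text
clock: 2.05
position: [0.4567, 0.2575, 0.1585]
tool_rot: [-3.139, 0.002, 1.782]
force: [-0.2, 0.3, 0.3]
grip_width: 0.0855
```

```bash
python3 t.py w2; python3 -c "
from h import *
f=grab('wrist'); print(f['C'].round(3))"
```

```text
median [0.4538 0.256  0.019 ]
[[281.0, 122.0], [363.0, 122.0], [363.0, 252.0], [281.0, 252.0]] [[0.4111, 0.2147, 0.019], [0.398, 0.2761, 0.019], [0.5051, 0.303, 0.019], [0.52, 0.2335, 0.019]] centre [0.4586 0.2568 0.019 ]
sizes 0.06277631437301592 0.11042429249460108 yaw 14.078219441866127
at [0.4566 0.2576 0.1585] [-1.798e+02  1.000e-01  1.021e+02] t 2.1 F [ 0.5  0.5 -0.8] w 0.0853
[[-0.4, 0.0, -0.4, -0.04, 0.03, -0.02], [-0.4, 0.0, -0.4, -0.04, 0.03, -0.02], [-0.4, 0.0, -0.4, -0.04, 0.03, -0.02], [-0.4, 0.0, -0.4, -0.04, 0.03, -0.02]]
[[-0.209  0.929  0.305  0.379]
 [ 0.978  0.199  0.063  0.242]
 [-0.002  0.311 -0.95   0.285]
 [ 0.     0.     0.     1.   ]]
```

```bash
python3 - <<'E'
from h import *
f=grab('wrist'); T,_=pose(); P=cloud(f); q=(P-T[:3,3])@T[:3,:3]*1000
for r in((430,262,475,340),(180,262,224,340)):
    a=q[r[1]:r[3],r[0]:r[2]].reshape(-1,3); a=a[(a[:,2]<60)&(a[:,2]>-80)]; print(len(a),np.percentile(a,[1,10,50,90,99],axis=0).round(1).tolist())
plan([.457,.2565,.06],102.2,3)
E
```

```text
2923 [[41.6, -11.3, -46.2], [43.4, -10.3, -35.1], [44.2, -7.1, -22.6], [50.3, 3.3, -9.4], [56.4, 10.5, -2.5]]
2903 [[-53.9, -10.9, -45.4], [-47.3, -10.1, -34.2], [-42.0, -6.1, -19.6], [-41.6, 5.5, -5.2], [-39.8, 11.4, -0.2]]
at [0.4569 0.257  0.1585] [-1.798e+02  1.000e-01  1.021e+02] t 2.2 F [0.6 1.  0.7] w 0.0856
[[-0.1, 0.1, 32.8, -0.05, 0.04, -0.04], [-0.1, 0.1, 32.8, -0.05, 0.04, -0.04], [-0.2, 0.0, 32.8, -0.05, 0.04, -0.04]]
```

Request:
arm_command:
  targets:
    - [-1, 0, 33, 0, 0, 0]
    - [0, 0, 33, 0, 0, 0]
    - [0, 0, 32, 0, 0, 0]
    - [0, 0, 0, 0, 0, 0]
    - [0, 0, 0, 0, 0, 0]

```text
clock: 2.7
position: [0.4581, 0.2572, 0.0597]
tool_rot: [3.14, 0.001, 1.783]
force: [0.3, 0.1, 0.0]
grip_width: 0.0852
```

Request:
arm_command:
  targets:
    - [0, 0, 25, 0, 0, 0]
    - [0, 0, 21, 0, 0, 0]
    - [0, 0, 0, 0, 0, 0]
    - [0, 0, 0, 0, 0, 0]

```text
clock: 3.1
position: [0.4613, 0.2591, 0.0192]
tool_rot: [3.133, -0.002, 1.782]
force: [0.5, 0.1, -0.1]
grip_width: 0.0855
```

Request:
arm_command:
  targets:
    - [0, 0, 0, 0, 0, 0]
    - [0, 0, 0, 0, 0, 0]
    - [0, 0, 0, 0, 0, 0]
    - [0, 0, 0, 0, 0, 0]
    - [0, 0, 0, 0, 0, 0]
    - [0, 0, 0, 0, 0, 0]
  grip: 50
  grip_force: 50

```text
clock: 3.7
position: [0.4634, 0.2602, 0.0244]
tool_rot: [3.128, -0.004, 1.782]
force: [-0.8, 0.3, -0.8]
grip_width: 0.0622
```

```bash
python3 - <<'E'
from h import *
f=grab('wrist'); save(f,'w3'); T,_=pose(); print(bot.observe()['force'],T[:3,3]); P=cloud(f); q=(P-T[:3,3])@T[:3,:3]*1000
for r in((400,200,475,345),(180,200,250,345)):
    a=q[r[1]:r[3],r[0]:r[2]].reshape(-1,3); a=a[(abs(a[:,0])>33)&(abs(a[:,1])<9)&(P[r[1]:r[3],r[0]:r[2]].reshape(-1,3)[:,2]>.004)]; print(len(a),np.percentile(a,[1,50,99],axis=0).round(1).tolist())
E
```

```text
[ 0.5200743  -0.92276669 -0.93790968] [0.46343279 0.26023213 0.02439646]
897 [[33.0, -8.8, -42.9], [43.5, -5.7, -26.7], [49.8, 2.2, 3.3]]
585 [[-46.6, -8.7, -42.7], [-41.8, -5.9, -15.3], [-33.2, -4.9, 3.3]]
```

View pics/w3.png

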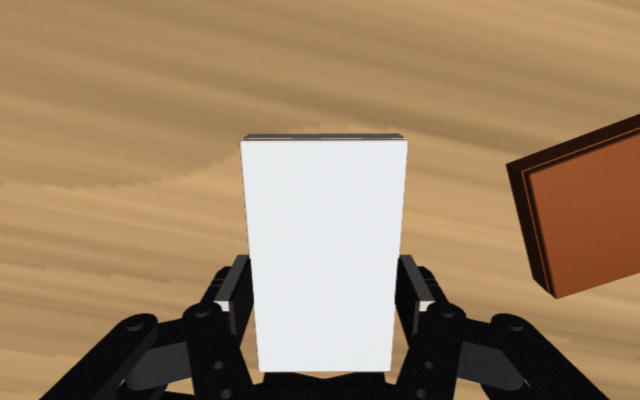

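The picture shows the white tray held between the pads (255–400, 135–370), but zero rows let the tool drift up about 5 mm and the grip is shallow. I open and regrasp lower.

Request:
arm_command:
  targets:
    - [0, 0, 0.5, 0, 0, 0]
    - [0, 0, 0.5, 0, 0, 0]
    - [0, 0, 0.5, 0, 0, 0]
  grip: 100

```text
clock: 4.05
position: [0.4634, 0.2602, 0.0227]
tool_rot: [3.128, -0.004, 1.782]
force: [0.0, 1.2, -0.7]
grip_width: 0.0856
```

```bash
python3 t.py w4; python3 -c "
from h import *
plan([.457,.2565,.013],102.2,2)"
```

```text
median [0.4494 0.2586 0.019 ]
[[241.0, 141.0], [406.0, 141.0], [406.0, 370.0], [241.0, 370.0]] [[0.4116, 0.2179, 0.019], [0.3986, 0.279, 0.019], [0.5055, 0.3108, 0.019], [0.5219, 0.2324, 0.019]] centre [0.4594 0.26   0.019 ]
sizes 0.062485126786859455 0.11155978579335303 yaw 16.53518568190918
at [0.4633 0.2602 0.0226] [179.2  -0.2 102.1] t 4.1 F [-1.2 -0.4 -0. ] w 0.0853
[[-0.6, -1.3, -34.4, 0.2, -0.05, -0.03], [-0.6, -1.4, -34.4, 0.2, -0.05, -0.03], [-0.6, -1.5, -34.4, 0.2, -0.05, -0.03], [-0.7, -1.7, -34.4, 0.2, -0.05, -0.03]]
at [0.4633 0.2602 0.0226] [179.2  -0.2 102.1] t 4.1 F [-1.2 -0.4 -0. ] w 0.0853
[[-1.2, -3.6, 4.7, 0.39, -0.11, -0.06], [-1.1, -3.5, 4.8, 0.39, -0.11, -0.06]]
```

Request:
arm_command:
  targets:
    - [0, -2, 5, 0.4, -0.1, 0]
    - [0, -2, 5, 0.4, -0.1, 0]
    - [0, 0, 0.5, 0, 0, 0]

```text
clock: 4.4
position: [0.4591, 0.2593, 0.011]
tool_rot: [-3.14, 0.0, 1.782]
force: [-0.4, 0.1, -0.1]
grip_width: 0.0855
```

Request:
arm_command:
  targets:
    - [0, 0, 0, 0, 0, 0]
    - [0, 0, 0, 0, 0, 0]
    - [0, 0, 0, 0, 0, 0]
    - [0, 0, 0, 0, 0, 0]
  grip: 50

```text
clock: 4.8
position: [0.4596, 0.2599, 0.0118]
tool_rot: [-3.141, -0.001, 1.782]
force: [-0.2, 0.2, -1.9]
grip_width: 0.0631
```

Request:
arm_command:
  targets:
    - [0, 0, -10, 0, 0, 0]
    - [0, 0, -25, 0, 0, 0]
    - [0, 0, -35, 0, 0, 0]
    - [0, 0, -35, 0, 0, 0]
    - [0, 0, -35, 0, 0, 0]
    - [0, 0, -25, 0, 0, 0]
    - [0, 0, 0, 0, 0, 0]

```text
clock: 5.5
position: [0.4587, 0.2591, 0.1864]
tool_rot: [-3.14, -0.0, 1.782]
force: [1.0, -0.5, -0.7]
grip_width: 0.0628
```

```bash
python3 -c "
from h import *
plan([.578,-.077,.18],89.3,12)"
```

```text
at [0.4587 0.2591 0.1864] [-179.9   -0.   102.1] t 5.5 F [ 1.  -0.5 -0.7] w 0.0628
[[-29.5, 3.8, 0.5, -0.01, 0.0, 1.07], [-29.4, 4.4, 0.5, -0.01, 0.0, 1.07], [-29.3, 4.9, 0.5, -0.01, 0.0, 1.07], [-29.2, 5.5, 0.5, -0.01, 0.0, 1.07], [-29.1, 6.0, 0.5, -0.01, 0.0, 1.07], [-29.0, 6.6, 0.5, -0.01, 0.0, 1.07], [-28.9, 7.1, 0.5, -0.01, 0.0, 1.07], [-28.7, 7.6, 0.5, -0.01, 0.0, 1.07], [-28.6, 8.2, 0.5, -0.01, 0.0, 1.07], [-28.4, 8.7, 0.5, -0.01, 0.0, 1.07], [-28.3, 9.2, 0.5, -0.01, 0.0, 1.07], [-28.1, 9.8, 0.5, -0.01, 0.0, 1.07]]
```

Request:
arm_command:
  targets:
    - [-29.5, 4, 0.5, 0, 0, 1.07]
    - [-29.5, 4.5, 0.5, 0, 0, 1.07]
    - [-29.5, 5, 0.5, 0, 0, 1.07]
    - [-29, 5.5, 0.5, 0, 0, 1.07]
    - [-29, 6, 0.5, 0, 0, 1.07]
    - [-29, 6.5, 0.5, 0, 0, 1.07]
    - [-29, 7, 0.5, 0, 0, 1.07]
    - [0, 0, 0, 0, 0, 1.07]

```text
clock: 6.3
position: [0.5286, 0.0555, 0.1836]
tool_rot: [-3.14, -0.001, 1.63]
force: [0.3, 0.1, -0.5]
grip_width: 0.063
```

Request:
arm_command:
  targets:
    - [0, 3, 0, 0, 0, 1]
    - [0, 3, 0, 0, 0, 1]
    - [0, 0, 0, 0, 0, 1]
    - [0, 0, 0, 0, 0, 0]

```text
clock: 6.7
position: [0.5342, 0.0573, 0.1832]
tool_rot: [-3.139, -0.001, 1.575]
force: [-0.1, 0.1, -1.1]
grip_width: 0.0628
```

```bash
python3 - <<'E'
from h import *
f=grab('wrist'); save(f,'w5'); np.savez('w5.npz',P=cloud(f),c=f['color'],C=f['C'],f=f['f'],cx=f['cx'],cy=f['cy'])
plan([.578,-.077,.18],89.3,5)
E
python3 m.py
```

```text
at [0.5342 0.0574 0.1832] [-1.798e+02 -1.000e-01  9.030e+01] t 6.75 F [-0.1  0.2 -0.4] w 0.0629
[[-26.9, 8.6, 0.6, -0.03, -0.01, 0.19], [-26.9, 8.7, 0.6, -0.03, -0.01, 0.19], [-26.9, 8.8, 0.6, -0.03, -0.01, 0.19], [-26.8, 8.9, 0.6, -0.03, -0.01, 0.19], [-26.8, 9.0, 0.6, -0.03, -0.01, 0.19]]Traceback (most recent call last):
  File "m.py", line 7, in <module>
    m=cv2.moments(w,True); u,v=m['m10']/m['m00'],m['m01']/m['m00']
                               ~~~~~~~~^~~~~~~~~
ZeroDivisionError: float division by zero
```

View pics/w5.png

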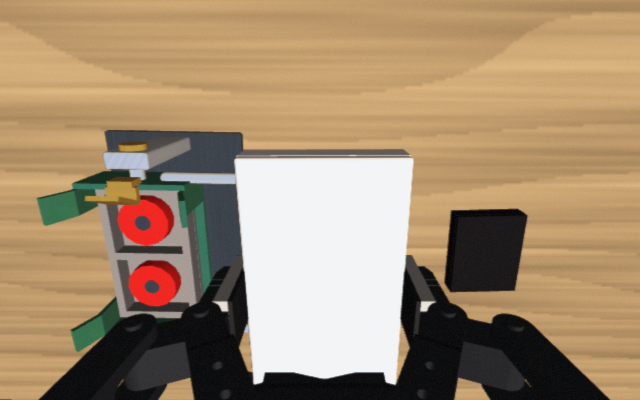

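Close view: the grey tray in the cradle spans about (97–205, 188–315), with the red inserts at (145,220) and (155,283) and one brass catch at (122,190). The white tray is held at (240–410, 150–380). Now the cradle pose from this view.

```bash
cat > c5.py <<'E'
from h import *
d=np.load('w5.npz'); P=d['P']; c=d['c'].astype(int); f=dict(C=d['C'],f=float(d['f']),cx=float(d['cx']),cy=float(d['cy']))
m=np.zeros(c.shape[:2],bool); m[150:345,60:215]=1
g=m&(c.max(2)-c.min(2)<35)&(c.min(2)>95)&(P[...,2]>.062)&(P[...,2]<.08)
p=P[g]; h,e=np.histogram(p[:,2],12); print(h,e.round(4))
z=np.median(p[:,2]); print('med',np.median(p,0).round(4)); rim=g&(abs(P[...,2]-z)<.004)
r=cv2.minAreaRect(P[rim][:,:2].astype(np.float32)*1000); print('rim rect',r, P[rim][:,:2].min(0),P[rim][:,:2].max(0))
red=m&(c[...,0]>170)&(c[...,1]<80)
k,l,st,ce=cv2.connectedComponentsWithStats(red.astype(np.uint8))
for i in range(1,k):
    if st[i,4]>100: print('red',ce[i],np.nanmedian(P[l==i],0).round(4), P[l==i].min(0).round(4),P[l==i].max(0).round(4))
gr=m.copy(); gr[:,:40]=0; gm=np.zeros_like(m); gm[150:360,30:215]=1
gr=gm&(c[...,1]>c[...,0]+15)&(c[...,1]>c[...,2]+5); p=P[gr]; print('green',np.percentile(p,[1,50,99],axis=0).round(4).tolist())
br=gm&(c[...,0]>c[...,2]+50)&(c[...,1]>c[...,2]+25)&(P[...,2]>.06); p=P[br]; print('brass',len(p),np.percentile(p,[1,50,99],axis=0).round(4).tolist())
v,u=np.nonzero(rim); im=d['c'].copy(); im[rim]=[255,0,255]; cv2.imwrite('pics/w5rim.png',cv2.resize(im[120:400,20:260,::-1],None,fx=2.5,fy=2.0))
E
python3 c5.py
```

```text
[  14    9   16   11   15   23  564 1935  280  334  157   36] [0.062  0.0635 0.065  0.0665 0.068  0.0695 0.071  0.0725 0.074  0.0755
 0.077  0.0785 0.08  ]
med [ 0.5735 -0.0651  0.0731]
rim rect ((568.1670532226562, -75.29019165039062), (84.26728057861328, 145.64703369140625), 75.8094253540039) [ 0.49688979 -0.10986844] [ 0.63619148 -0.01903124]
red [143.43324775 222.47111682] [ 0.5519 -0.0764  0.072 ] [nan nan nan] [nan nan nan]
red [152.17076808 285.31618195] [ 0.6062 -0.0787  0.072 ] [nan nan nan] [nan nan nan]
green [[nan, nan, nan], [nan, nan, nan], [nan, nan, nan]]
brass 1125 [[0.4959, -0.1147, 0.0722], [0.5193, -0.0726, 0.0967], [0.6202, -0.0646, 0.117]]
```

View pics/w5rim.png

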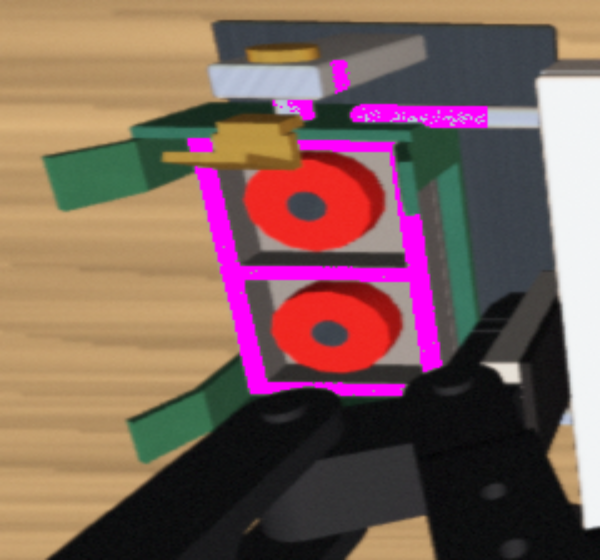

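The magenta marks the rim and rib correctly at z≈0.073, plus stray bits on the steel. I use the rim component only.

```bash
cat >> c5.py <<'E'
k,l,st,ce=cv2.connectedComponentsWithStats(rim.astype(np.uint8)); i=1+np.argmax(st[1:,4]); q=P[l==i]
print('--- rim'); print(len(q),cv2.minAreaRect(q[:,:2].astype(np.float32)*1000))
v,u=np.nonzero(l==i)
# left edge line (y min) and right edge per row, rib centre
E_=[];F_=[]
for vv in range(195,305,4):
    s=u[v==vv]
    if len(s)>5: E_.append(P[vv,s.min()]);F_.append(P[vv,s.max()])
for a in(E_,F_):
    a=np.array(a); k1=np.polyfit(a[:,0],a[:,1],1); print('edge slope deg',np.degrees(np.arctan(k1[0])).round(2),'y at .578',np.polyval(k1,.578).round(4),'resid',np.std(a[:,1]-np.polyval(k1,a[:,0])).round(4))
plan([.578,-.077,.18],89.3,5)
E
python3 c5.py | sed -n '/---/,$p'
```

```text
--- rim
2502 ((580.87841796875, -76.68101501464844), (64.7725830078125, 110.23101043701172), 88.75448608398438)
edge slope deg -7.47 y at .578 -0.1063 resid 0.0073
edge slope deg 2.21 y at .578 -0.046 resid 0.0015
at [0.5342 0.0572 0.1833] [-1.798e+02 -1.000e-01  9.030e+01] t 6.8 F [ 0.4 -0.4 -1.2] w 0.0628
[[-26.9, 8.6, 0.6, -0.03, -0.01, 0.2], [-26.9, 8.7, 0.6, -0.03, -0.01, 0.2], [-26.8, 8.8, 0.6, -0.03, -0.01, 0.2], [-26.8, 8.9, 0.6, -0.03, -0.01, 0.2], [-26.8, 9.0, 0.6, -0.03, -0.01, 0.2]]
```

```bash
cat > tr.py <<'E'
from h import *
f=grab('wrist'); T,s=pose(); P=cloud(f); q=(P-T[:3,3])@T[:3,:3]*1000; c=f['color'].astype(int)
w=((c.min(2)>165)&(c.max(2)-c.min(2)<30)&(abs(q[...,0])<40)&(q[...,2]>-25)&(q[...,2]<10)).astype(np.uint8)
cn=max(cv2.findContours(w,0,2)[0],key=cv2.contourArea); m=np.zeros_like(w); cv2.drawContours(m,[cn],-1,1,-1); m=(m&w)>0
a=q[m]; b=a[(abs(a[:,0])<25)]; A=np.c_[b[:,:2],np.ones(len(b))]; k=np.linalg.lstsq(A,b[:,2],rcond=None)[0]; print('back plane z=',k.round(4))
r=cv2.minAreaRect(a[:,:2].astype(np.float32)); print('rect in tool mm',r, a.min(0).round(1),a.max(0).round(1))
E
python3 tr.py
```

```text
back plane z= [-7.0000e-04 -2.0000e-03 -7.8552e+00]
rect in tool mm ((2.4681949615478516, -3.462444305419922), (66.86522674560547, 104.20757293701172), 0.03920150175690651) [-31.  -55.6 -10.4] [35.9 48.7  3.9]
```

Request:
arm_command:
  targets:
    - [-27, 9, 0.6, 0, 0, 0.2]
    - [-27, 9, 0.6, 0, 0, 0.2]
    - [-27, 9, 0.6, 0, 0, 0.2]
    - [-27, 9, 0.6, 0, 0, 0.3]
    - [-25, 9, 0.6, 0, 0, 0.4]
    - [0, 0, 0, 0, 0, 0]
    - [0, 0, 0, 0, 0, 0]

```text
clock: 7.55
position: [0.5804, -0.0784, 0.1799]
tool_rot: [-3.139, -0.002, 1.559]
force: [0.1, 0.2, -0.5]
grip_width: 0.0629
```

```bash
python3 -c "
from h import *
plan([.579,-.0768,.135],89.0,3)"
```

```text
at [ 0.5804 -0.0784  0.1799] [-1.799e+02 -1.000e-01  8.930e+01] t 7.55 F [ 0.1  0.2 -0.5] w 0.0629
[[0.5, -0.4, 15.0, -0.05, -0.03, 0.1], [0.5, -0.5, 15.0, -0.05, -0.03, 0.1], [0.5, -0.5, 15.0, -0.05, -0.03, 0.1]]
```

Request:
arm_command:
  targets:
    - [0.5, -0.5, 15, 0, 0, 0.1]
    - [0.5, -0.5, 15, 0, 0, 0.1]
    - [0.5, -0.5, 15, 0, 0, 0.1]
    - [0, 0, 0, 0, 0, 0]

```text
clock: 7.95
position: [0.5785, -0.073, 0.1343]
tool_rot: [-3.14, -0.003, 1.558]
force: [-1.2, 0.8, -0.1]
grip_width: 0.0629
```

```bash
python3 -c "
from h import *
plan([.579,-.0768,.115],89.0,2)
a=grab('scene'); b=grab('wrist')
A=cv2.resize(a['color'][185:305,190:310],(400,400),interpolation=2); cv2.imwrite('pics/s6.png',np.hstack([A,cv2.resize(b['color'],(400,400))[:,:,:]])[:,:,::-1])"
```

```text
at [ 0.5785 -0.073   0.1343] [-179.9   -0.2   89.2] t 7.95 F [-1.2  0.8 -0.1] w 0.0629
[[-1.9, 0.3, 9.6, -0.04, -0.08, 0.12], [-1.9, 0.3, 9.7, -0.04, -0.08, 0.12]]
```

View pics/s6.png

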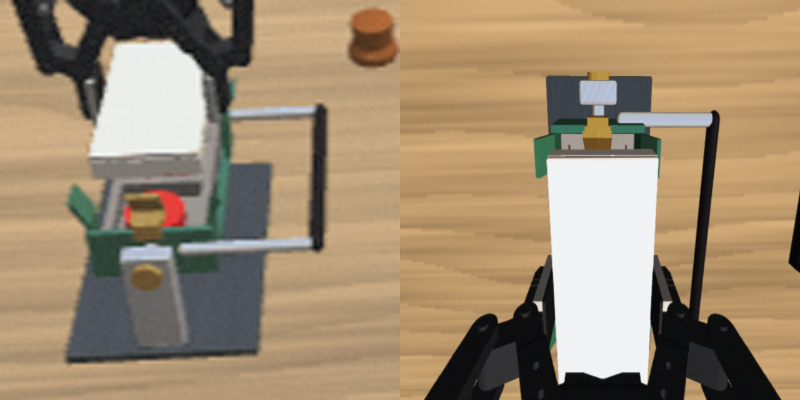

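The tray is lined up over the cradle. In the wrist half, its end spans 547–658 and the guides 535–665. I descend in small steps and watch the force.

Request:
arm_command:
  targets:
    - [-1.3, 0.3, 8, 0, 0, 0.1]
    - [-1.3, 0.3, 8, 0, 0, 0.1]
    - [0, 0, 0, 0, 0, 0]

```text
clock: 8.35
position: [0.5811, -0.0757, 0.1207]
tool_rot: [3.138, -0.003, 1.554]
force: [0.6, -0.0, -0.6]
grip_width: 0.0629
```

Request:
arm_command:
  targets:
    - [0, -1.5, 6, 0.1, 0, 0]
    - [0, 0, 6, 0.1, -0.1, 0]

```text
clock: 8.55
position: [0.5799, -0.0759, 0.1088]
tool_rot: [3.14, -0.001, 1.554]
force: [0.9, -0.5, 1.9]
grip_width: 0.0631
```

Request:
arm_command:
  targets:
    - [0, 0, 6, 0, 0, 0]
    - [0, 0, 6, 0, 0, 0]

```text
clock: 8.75
position: [0.5801, -0.0759, 0.0958]
tool_rot: [3.14, -0.001, 1.554]
force: [0.4, 0.2, -0.3]
grip_width: 0.0626
```

Request:
arm_command:
  targets:
    - [0, 0, 5, 0, 0, 0]
    - [0, 0, 5, 0, 0, 0]

```text
clock: 8.95
position: [0.5799, -0.0758, 0.0845]
tool_rot: [3.141, -0.001, 1.554]
force: [-0.2, -0.7, -0.8]
grip_width: 0.0623
```

Request:
arm_command:
  targets:
    - [0, 0, 4, 0, 0, 0]

```text
clock: 9.05
position: [0.5804, -0.076, 0.0819]
tool_rot: [3.14, -0.0, 1.554]
force: [-24.5, -1.3, 83.2]
grip_width: 0.0629
```

Request:
arm_command:
  targets:
    - [0, 0, -0.3, 0, 0, 0]
    - [0, 0, 0, 0, 0, 0]

```text
clock: 9.25
position: [0.581, -0.0763, 0.0831]
tool_rot: [3.138, -0.0, 1.553]
force: [-0.3, 0.4, 0.1]
grip_width: 0.0628
```

```bash
python3 tr.py; python3 -c "
from h import *
a=grab('scene'); b=grab('wrist')
A=cv2.resize(a['color'][185:305,190:310],(400,400),interpolation=2); cv2.imwrite('pics/s7.png',np.hstack([A,cv2.resize(b['color'],(400,400))[:,:,:]])[:,:,::-1])
c=b['color'].astype(int);P=cloud(b)
br=(c[...,0]>c[...,2]+60)&(c[...,1]>c[...,2]+30)&(P[...,2]>.08)&(P[...,0]<.56); print('brass',br.sum(),np.percentile(P[br],[2,50,98],axis=0).round(4).tolist())"
```

```text
back plane z= [-1.8400e-02  3.9000e-03 -8.8852e+00]
rect in tool mm ((3.2575149536132812, -2.8640365600585938), (107.3839340209961, 68.3785171508789), 89.70952606201172) [-31.  -56.5 -24.3] [37.7 50.7  8.8]
brass 3285 [[0.4933, -0.085, 0.0806], [0.5188, -0.0754, 0.0991], [0.5278, -0.0664, 0.1169]]
```

View pics/s7.png

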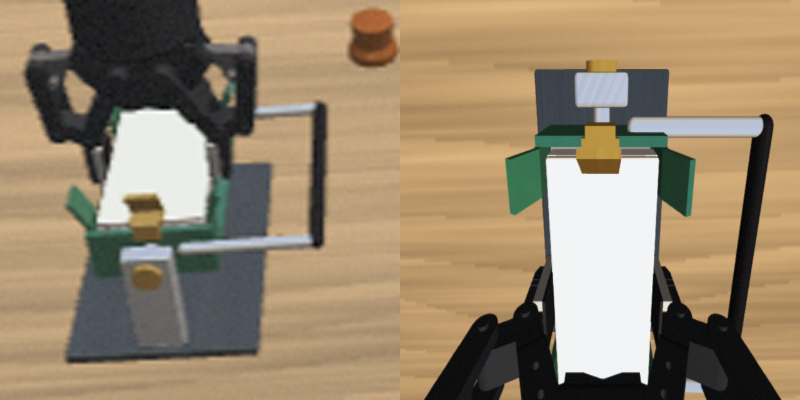

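Both catches appear to lie over the white tray's ends: the far one at (600,158) in the wrist half, the near one at (143,212) in the scene half. I press gently once more to be sure, then release.

Request:
arm_command:
  targets:
    - [0, 0, 1.8, 0, 0, 0]

```text
clock: 9.5
position: [0.5811, -0.0763, 0.082]
tool_rot: [3.138, -0.0, 1.553]
force: [-18.6, 2.7, 65.7]
grip_width: 0.0629
```

Request:
arm_command:
  targets:
    - [0, 0, 0, 0, 0, 0]
    - [0, 0, 0, 0, 0, 0]
    - [0, 0, 0, 0, 0, 0]
    - [0, 0, 0, 0, 0, 0]
  grip: 100

```text
clock: 9.9
position: [0.581, -0.0762, 0.0816]
tool_rot: [3.138, -0.0, 1.553]
force: [0.1, -0.0, -0.6]
grip_width: 0.0855
```

Request:
arm_command:
  targets:
    - [0, 0, -10, 0, 0, 0]
    - [0, 0, -20, 0, 0, 0]
    - [0, 0, -30, 0, 0, 0]
    - [0, 0, -30, 0, 0, 0]
    - [12, 0, -15, 0, 0, 0]
    - [25, 0, 0, 0, 0, 0]
    - [30, 0, 0, 0, 0, 0]
    - [30, 0, 0, 0, 0, 0]

```text
clock: 10.7
position: [0.5823, 0.0186, 0.1954]
tool_rot: [3.137, 0.001, 1.546]
force: [0.6, 0.7, 0.1]
grip_width: 0.0852
```

Request:
arm_command:
  targets:
    - [0, 0, 0, 0, 0, 0]
    - [0, 0, 0, 0, 0, 0]
  grip: 38

```text
clock: 10.9
position: [0.5823, 0.0232, 0.1968]
tool_rot: [3.136, -0.001, 1.551]
force: [-0.6, -1.0, 0.9]
grip_width: 0.0588
```

```bash
python3 - <<'E'
from h import *
b=grab('wrist'); a=grab('scene'); save(b,'w8')
A=cv2.resize(a['color'][185:305,190:310],(400,400),interpolation=2); cv2.imwrite('pics/s8.png',np.hstack([A,cv2.resize(b['color'],(400,400))])[:,:,::-1])
c=b['color'].astype(int);P=cloud(b)
w=(c.min(2)>165)&(c.max(2)-c.min(2)<30)&(abs(P[...,0]-.58)<.07)&(abs(P[...,1]+.076)<.04)&(P[...,2]>.082)&(P[...,2]<.1); p=P[w]; print('white',w.sum(),p.min(0),p.max(0))
A=np.c_[p[:,0]-.58,p[:,1]+.076,np.ones(len(p))]; print('plane',np.linalg.lstsq(A,p[:,2],rcond=None)[0].round(4))
k=(c.max(2)<60)&(P[...,2]>.06)&(P[...,2]<.085)&(abs(P[...,1]-.023)<.012)&(abs(P[...,0]-.58)<.08); p=P[k]; print('bar',k.sum(),np.percentile(p,[1,50,99],axis=0).round(4).tolist(),np.polyfit(p[:,0]-.58,p[:,1],1).round(4))
plan([.58,.0235,.12],89.1,3)
E
```

```text
white 12712 [ 0.52493605 -0.10812912  0.082821  ] [ 0.6370696  -0.04245981  0.09682447]
plane [-0.0001  0.0118  0.0909]
bar 1972 [[0.5153, 0.0195, 0.0765], [0.5735, 0.0244, 0.0794], [0.6454, 0.0291, 0.0812]] [-0.016   0.0243]
at [0.5824 0.0229 0.1966] [ 1.797e+02 -1.000e-01  8.880e+01] t 11.0 F [-0.2  0.4 -1.4] w 0.0436
[[0.2, -0.9, 25.5, 0.11, -0.02, -0.09], [0.2, -0.9, 25.5, 0.11, -0.02, -0.09], [0.2, -0.8, 25.5, 0.11, -0.02, -0.09]]
```

View pics/s8.png

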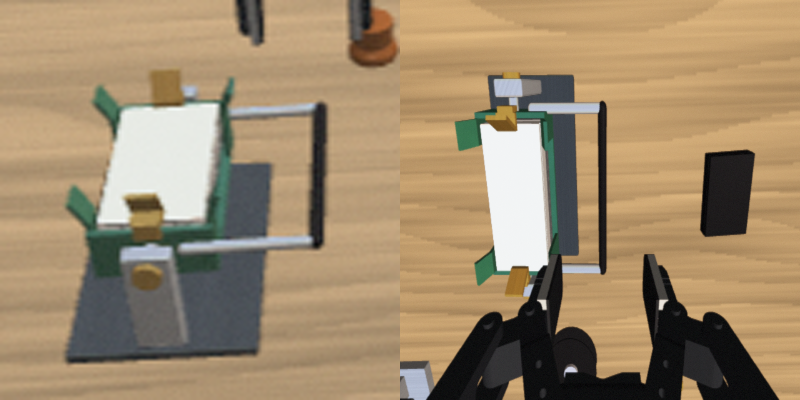

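The tray sits level at z=0.0909 with the same height at both ends, and both catches are over it (wrist half, 500,118 and 517,280). The bar is at y=0.0243 and its top is at about 0.078. I go down to the bar.

Request:
arm_command:
  targets:
    - [1, -0.6, 25, 0.1, 0, -0.1]
    - [0, -0.6, 25, 0.1, 0, -0.1]
    - [0, -0.6, 25, 0.1, 0, -0.1]
    - [0, 0, 0, 0, 0, 0]

```text
clock: 11.4
position: [0.5816, 0.0198, 0.1208]
tool_rot: [3.139, 0.0, 1.551]
force: [0.1, 0.3, -0.1]
grip_width: 0.0324
```

Request:
arm_command:
  targets:
    - [4, -0.5, 20, 0, 0, 0]
    - [0.5, 0, 20, 0, 0, 0]
    - [0.3, 0, 8, 0, 0, 0]
    - [0, 0, 0, 0, 0, 0]

```text
clock: 11.8
position: [0.5832, 0.0217, 0.0753]
tool_rot: [3.136, 0.001, 1.547]
force: [-0.6, -1.1, -0.1]
grip_width: 0.0324
```

Request:
arm_command:
  targets:
    - [3, -1.5, 4, 0.2, 0, -0.2]
    - [0, 0, 0, 0, 0, 0]

```text
clock: 12.0
position: [0.5826, 0.0245, 0.0731]
tool_rot: [3.138, 0.001, 1.549]
force: [-0.3, 0.3, 0.7]
grip_width: 0.0324
```

Request:
arm_command:
  targets:
    - [0, 0, 0, 0, 0, 0]
    - [0, 0, 0, 0, 0, 0]
    - [0, 0, 0, 0, 0, 0]
    - [0, 0, 0, 0, 0, 0]
  grip: 0
  grip_force: 30

```text
clock: 12.4
position: [0.5831, 0.0231, 0.0748]
tool_rot: [3.136, 0.002, 1.549]
force: [-0.4, -1.2, -2.8]
grip_width: 0.0087
```

Bar gripped (8.7 mm opening). Now the half circle in small arcs, re-planned from the measured pose each call.

```bash
cat > arc.py <<'E'
from h import *
import sys
steps=[float(a) for a in sys.argv[1:]]; yc,zc,r=-.0760,.0738,.100
T,s=pose(); y,z=T[1,3],T[2,3]; th=np.degrees(np.arctan2(z-zc,y-yc)); print('theta',th.round(1),'r',np.hypot(y-yc,z-zc).round(4),'F',s['force'].round(1),'x',T[0,3].round(4),'t',round(s['clock'],2))
p=T[:3,3].copy(); rows=[]
for d in steps:
    th=min(th+d,180); q=np.array([T[0,3]-.00008,yc+r*np.cos(np.radians(th)),zc+r*np.sin(np.radians(th))]); q[0]=p[0]-.00007
    rows.append((T[:3,:3].T@(q-p)*1000).round(1).tolist()); p=q
R1=(Ro.from_euler('z',89,degrees=True)*Ro.from_euler('x',180,degrees=True)).as_matrix(); print(rows,'end',round(th,1),'rot',Ro.from_matrix(T[:3,:3].T@R1).as_rotvec(degrees=True).round(2), 'w',s['grip_width'])
E
python3 arc.py 2 3 4 4 4 4 4 4
```

```text
theta 0.6 r 0.0991 F [-0.4 -1.2 -2.8] x 0.5831 t 12.4
[[0.8, -0.1, -3.5], [-0.4, -0.0, -5.2], [-0.9, -0.0, -6.9], [-1.4, -0.0, -6.8], [-1.9, 0.0, -6.7], [-2.4, 0.0, -6.6], [-2.8, 0.0, -6.4], [-3.2, 0.0, -6.2]] end 29.6 rot [ 0.31  0.11 -0.27] w 0.008741402696753827
```

Request:
arm_command:
  targets:
    - [0, 0, -3.5, 0, 0, 0]
    - [-0.4, 0, -5, 0, 0, 0]
    - [-0.9, 0, -6.5, 0, 0, 0]
    - [-1.4, 0, -6.5, 0, 0, 0]

```text
clock: 12.8
position: [0.583, 0.0202, 0.0975]
tool_rot: [3.136, 0.002, 1.549]
force: [1.0, -3.2, -4.1]
grip_width: 0.0084
```

```bash
python3 arc.py 4 4 4 4 4 4 4 4
```

```text
theta 13.9 r 0.0991 F [ 1.  -3.2 -4.1] x 0.583 t 12.8
[[-1.0, -0.0, -6.9], [-2.4, 0.0, -6.6], [-2.8, 0.0, -6.4], [-3.3, 0.0, -6.2], [-3.7, 0.0, -5.9], [-4.1, 0.0, -5.6], [-4.5, 0.1, -5.3], [-4.8, 0.1, -5.0]] end 45.9 rot [ 0.3   0.13 -0.26] w 0.00843100747404603
```

Request:
arm_command:
  targets:
    - [-1.9, 0, -6.7, 0, 0, 0]
    - [-2.4, 0, -6.6, 0, 0, 0]
    - [-2.8, 0, -6.4, 0, 0, 0]
    - [-3.3, 0, -6.2, 0, 0, 0]
    - [-3.7, 0, -5.9, 0, 0, 0]
    - [-4.1, 0, -5.6, 0, 0, 0]
    - [-4.5, 0, -5.3, 0, 0, 0]
    - [-4.8, 0, -5, 0, 0, 0]

```text
clock: 13.6
position: [0.5825, -0.0099, 0.1503]
tool_rot: [3.135, 0.002, 1.549]
force: [4.5, -1.4, -5.6]
grip_width: 0.0087
```

```bash
sed -i 's/r=-.0760,.0738,.100/r=-.0760,.0738,.0993/' arc.py; python3 arc.py 4 4 4 4 4 4 4 4
```

```text
theta 49.2 r 0.1011 F [ 4.5 -1.4 -5.6] x 0.5825 t 13.6
[[-6.6, 0.1, -2.9], [-5.7, 0.1, -3.9], [-6.0, 0.1, -3.5], [-6.2, 0.1, -3.1], [-6.4, 0.1, -2.7], [-6.6, 0.1, -2.2], [-6.7, 0.1, -1.8], [-6.8, 0.1, -1.3]] end 81.2 rot [ 0.4   0.14 -0.27] w 0.008696252423829227
```

Request:
arm_command:
  targets:
    - [-6, 0, -3.3, 0, 0, 0]
    - [-5.9, 0, -3.6, 0, 0, 0]
    - [-6.1, 0, -3.3, 0, 0, 0]
    - [-6.2, 0, -2.9, 0, 0, 0]
    - [-6.4, 0, -2.5, 0, 0, 0]
    - [-6.6, 0, -2, 0, 0, 0]
    - [-6.7, 0, -1.6, 0, 0, 0]
    - [-6.8, 0, -1.1, 0, 0, 0]

```text
clock: 14.4
position: [0.582, -0.0569, 0.1759]
tool_rot: [3.132, -0.007, 1.554]
force: [-0.9, 4.7, 8.6]
grip_width: 0.0081
```

```bash
python3 arc.py 4 4 4 4 4 4 4 4
```

```text
theta 79.4 r 0.1039 F [-0.9  4.7  8.6] x 0.582 t 14.4
[[-7.7, 0.0, 3.4], [-6.9, 0.1, -0.6], [-6.9, 0.0, -0.1], [-6.9, 0.0, 0.4], [-6.9, 0.0, 0.9], [-6.8, 0.0, 1.3], [-6.7, 0.0, 1.8], [-6.6, 0.0, 2.3]] end 111.4 rot [ 0.54 -0.37  0.04] w 0.008129387323267161
```

Request:
arm_command:
  targets:
    - [-6.5, 0, 1.2, 0.2, -0.1, 0]
    - [-6.9, 0, 0.8, 0.2, -0.1, 0]
    - [-6.9, 0, 0.8, 0.1, 0, 0]
    - [-6.9, 0, 1, 0, 0, 0]

```text
clock: 14.8
position: [0.5816, -0.085, 0.1765]
tool_rot: [3.139, -0.005, 1.554]
force: [-1.2, 1.9, 13.6]
grip_width: 0.0088
```

```bash
python3 arc.py 4 4 4 4 4 4 4 4
```

```text
theta 95.0 r 0.1031 F [-1.2  1.9 13.6] x 0.5816 t 14.8
[[-6.6, 0.0, 4.6], [-6.8, 0.0, 1.3], [-6.7, 0.0, 1.8], [-6.6, 0.0, 2.2], [-6.4, 0.0, 2.7], [-6.2, 0.0, 3.1], [-6.0, 0.0, 3.5], [-5.7, 0.0, 3.9]] end 127.0 rot [ 0.14 -0.27  0.06] w 0.00878276406617062
```

Request:
arm_command:
  targets:
    - [-6.6, 0, 2.4, 0, 0, 0]
    - [-6.8, 0, 2.4, 0, 0, 0]
    - [-6.7, 0, 2.6, 0, 0, 0]
    - [-6.6, 0, 2.8, 0, 0, 0]
    - [-6.4, 0, 3, 0, 0, 0]
    - [-6.2, 0, 3.3, 0, 0, 0]

```text
clock: 15.4
position: [0.5809, -0.1295, 0.1617]
tool_rot: [3.137, -0.003, 1.553]
force: [1.1, 3.8, 0.6]
grip_width: 0.0084
```

```bash
python3 arc.py 4 4 4 4 4 4 4 4
```

```text
theta 121.3 r 0.1029 F [1.1 3.8 0.6] x 0.5809 t 15.4
[[-3.9, -0.0, 6.9], [-5.5, 0.0, 4.2], [-5.2, 0.0, 4.6], [-4.9, -0.0, 4.9], [-4.5, -0.0, 5.2], [-4.2, -0.0, 5.5], [-3.8, -0.0, 5.8], [-3.3, -0.0, 6.1]] end 153.3 rot [ 0.25 -0.17 -0.04] w 0.008404030770029209
```

Request:
arm_command:
  targets:
    - [-5.5, 0, 4.2, 0, 0, 0]
    - [-5.4, 0, 4.5, 0, 0, 0]
    - [-5.1, 0, 4.8, 0, 0, 0]
    - [-4.8, 0, 5.1, 0, 0, 0]
    - [-4.4, 0, 5.4, 0, 0, 0]
    - [-4.1, 0, 5.7, 0, 0, 0]
    - [-3.7, 0, 5.9, 0, 0, 0]

```text
clock: 16.1
position: [0.5804, -0.1657, 0.1227]
tool_rot: [3.137, -0.003, 1.552]
force: [0.2, 5.1, 1.4]
grip_width: 0.0086
```

```bash
python3 arc.py 4 4 4 4 4 4 4 4
```

```text
theta 151.4 r 0.1021 F [0.2 5.1 1.4] x 0.5804 t 16.1
[[-0.6, -0.1, 7.6], [-2.7, -0.0, 6.4], [-2.2, -0.1, 6.6], [-1.8, -0.1, 6.7], [-1.3, -0.1, 6.8], [-0.8, -0.1, 6.9], [-0.3, -0.1, 6.9], [-0.0, -0.1, 1.0]] end 180 rot [ 0.24 -0.17 -0.06] w 0.008630387573357186
```

Request:
arm_command:
  targets:
    - [-2.6, 0, 6.5, 0, 0, 0]
    - [-2.5, 0, 6.6, 0, 0, 0]
    - [-2.1, 0, 6.8, 0, 0, 0]
    - [-1.7, 0, 6.9, 0, 0, 0]
    - [-1.2, 0, 6.9, 0, 0, 0]

```text
clock: 16.6
position: [0.5802, -0.1764, 0.0857]
tool_rot: [3.138, -0.003, 1.553]
force: [1.7, 4.2, 1.9]
grip_width: 0.0086
```

```bash
python3 arc.py 4 4 4 4
```

```text
theta 173.2 r 0.1011 F [1.7 4.2 1.9] x 0.5802 t 16.6
[[1.2, -0.1, 7.1], [-0.1, -0.1, 4.8], [-0.0, -0.1, -0.0], [-0.0, -0.1, -0.0]] end 180 rot [ 0.22 -0.19 -0.05] w 0.00860800969803572
```

Request:
arm_command:
  targets:
    - [0, 0, 4, 0, 0, 0]
    - [0, 0, 3, 0, 0, 0]

```text
clock: 16.8
position: [0.5802, -0.1768, 0.0775]
tool_rot: [3.138, -0.003, 1.552]
force: [0.4, 0.6, 2.8]
grip_width: 0.0086
```

Request:
arm_command:
  targets:
    - [0, 0, 2, 0, 0, 0]

```text
clock: 16.9
position: [0.5803, -0.1769, 0.0756]
tool_rot: [3.138, -0.003, 1.552]
force: [-6.2, 3.0, 28.6]
grip_width: 0.0089
```

Request:
arm_command:
  targets:
    - [0, 0, 1.5, 0, 0, 0]

```text
clock: 17.0
position: [0.5804, -0.177, 0.0753]
tool_rot: [3.138, -0.002, 1.552]
force: [-14.2, 5.5, 45.6]
grip_width: 0.0087
```

```bash
python3 - <<'E'
from h import *
print(bot.observe()['position'],bot.observe()['force'])
a=grab('scene'); b=grab('wrist')
A=cv2.resize(a['color'][175:305,180:310],(400,400),interpolation=2); cv2.imwrite('pics/s9.png',np.hstack([A,cv2.resize(b['color'],(400,400))])[:,:,::-1])
c=b['color'].astype(int);P=cloud(b)
k=(c.max(2)<60)&(P[...,2]>.055)&(P[...,2]<.095)&(abs(P[...,1]+.176)<.012)&(P[...,0]<.56)&(P[...,0]>.5); p=P[k]; print('bar',k.sum(),np.percentile(p,[1,50,99],axis=0).round(4).tolist())
E
```

```text
[ 0.5804197  -0.17696608  0.07531071] [-14.1967074    5.48837633  45.62983783]
bar 2833 [[0.5111, -0.1796, 0.0746], [0.5338, -0.1752, 0.0772], [0.5594, -0.1707, 0.0791]]
```

View pics/s9.png

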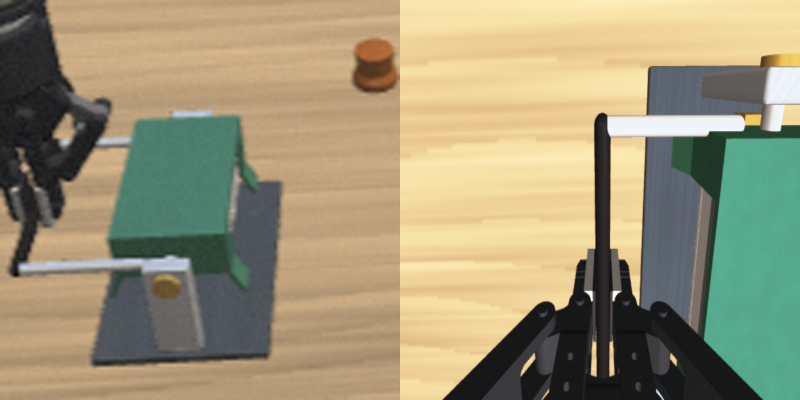

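The cradle is fully over: green bottom up, the bar level at (602,250) with its top at 0.077 as at the start, and 45 N against the stop. I relax, open and retreat.

Request:
arm_command:
  targets:
    - [0, 0, -0.3, 0, 0, 0]
    - [0, 0, 0, 0, 0, 0]

```text
clock: 17.3
position: [0.5803, -0.1769, 0.0764]
tool_rot: [3.137, -0.002, 1.552]
force: [1.2, 0.4, -1.7]
grip_width: 0.0089
```

Request:
arm_command:
  targets:
    - [0, 0, 0, 0, 0, 0]
    - [0, 0, 0, 0, 0, 0]
    - [0, 0, 0, 0, 0, 0]
    - [0, 0, 0, 0, 0, 0]
  grip: 38

```text
clock: 17.7
position: [0.5798, -0.1772, 0.0758]
tool_rot: [3.138, -0.002, 1.552]
force: [0.8, 0.1, -0.1]
grip_width: 0.0323
```

Request:
arm_command:
  targets:
    - [0, 0, -8, 0, 0, 0]
    - [0, 0, -20, 0, 0, 0]
    - [0, 0, -30, 0, 0, 0]
    - [0, 0, -30, 0, 0, 0]
    - [0, 0, -30, 0, 0, 0]
    - [-10, 0, -20, 0, 0, 0]
    - [0, 0, 0, 0, 0, 0]
    - [0, 0, 0, 0, 0, 0]

```text
clock: 18.5
position: [0.5785, -0.1874, 0.2222]
tool_rot: [3.138, -0.002, 1.552]
force: [0.5, 0.5, -0.5]
grip_width: 0.0322
```

```bash
python3 - <<'E'
from h import *
a=grab('scene'); b=grab('wrist')
A=cv2.resize(a['color'][175:305,180:310],(400,400),interpolation=2); cv2.imwrite('pics/s10.png',np.hstack([A,cv2.resize(b['color'],(400,400))])[:,:,::-1])
c=b['color'].astype(int);P=cloud(b)
k=(c.max(2)<60)&(P[...,2]>.055)&(P[...,2]<.095)&(abs(P[...,1]+.176)<.012)&(abs(P[...,0]-.58)<.07); p=P[k]; print('bar',k.sum(),np.percentile(p,[1,50,99],axis=0).round(4).tolist())
g=(c[...,1]>c[...,0]+20)&(P[...,2]>.08); p=P[g]; A=np.c_[p[:,0]-.58,p[:,1]+.076,np.ones(len(p))]; print('green',len(p),np.linalg.lstsq(A,p[:,2],rcond=None)[0].round(4)); s=bot.observe(); print(s['force'],s['clock'],s['grip_width'],s['position'])
E
```

```text
bar 1528 [[0.5122, -0.1802, 0.0755], [0.5698, -0.1759, 0.078], [0.6425, -0.1711, 0.0797]]
green 15253 [ 0.002  -0.0011  0.0949]
[ 0.51912151 -0.4730628   0.10691255] 18.6 0.03231738550925491 [ 0.57839315 -0.18749297  0.22154548]
```

View pics/s10.png

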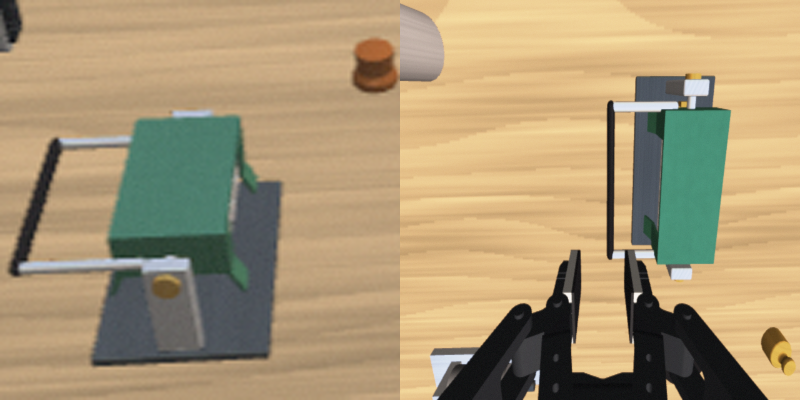

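The cradle rests level on its other stop: bar top at 0.078, green bottom flat to 0.2 mrad across the width. The gripper is clear and nothing has fallen out. I hand the job in.

```bash
python3 -c "
from workcell import bot
print(bot.job_done())"
```

```text
the job is handed in; nothing more can be done
None
```

The white tray is capped on the grey one and the cradle is swung fully over to its other stop. I let go of the bar and handed the job in at about 18.6 s.

**Capping:** I pressed the white tray down until it bottomed, at 83 N and then 66 N of wrist force. That is far above the 5 N the catches need, but under the 120 N limit. After release its back was at z = 0.091 m, the same height at both ends, and both catches could be seen over it.

**Swing:** I took the bar with a light 30 N grip. Readings between moves stayed under about 15 N, and pressing against the far stop gave 46 N. The bar slid a few millimetres along the pads during the swing but stayed held.

**Last checks:** With the gripper away, the bar is level (top at 0.078 m, about what it was at the start). The green underside is flat to about 2 mrad along its length and 1 mrad across. The wrist force is about zero, and nothing had visibly fallen out around the cradle. My last message gave 0.2 mrad for this flatness, which was wrong.

**Not checked or not clean:**
- **Inserts:** they are enclosed, so I could not see that they lie brass side up.
- **First grasp:** the first grasp of the white tray was too shallow because the tool drifted up, so I opened and regrasped lower before lifting it.

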